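# Set the hall dimmer to its evening marks

### The arm

A 7-joint arm with a two-finger parallel gripper is mounted at the origin on the work surface. World frame = base frame: x ahead of the robot, y to its left, z up, the work surface at z = 0. Lengths are in m, angles in degrees, forces in N, time in s.
With the tool pointing down it reaches from about 0.425 to 0.875 m from the base axis. Payload 8.4 kg.
Tool frame: the origin (TCP) lies between the finger pads; the fingertips stand tip_reach ahead of it and the grasp point (between the pads) lies 8 mm behind it (tip_reach is the distance from the TCP to the fingertips, in m); z points along the fingers, y is the direction in which the jaws open and shut (so a half turn about z gives the same grasp; the last joint's range is limited). The gripper opens to 87 mm and grips with 3 to 60 N. Pads are 19 mm wide; open, the fingers measure 117 mm over their backs; the gripper's body (75 mm by 190 mm) begins 51 mm behind the grasp point.
Start: joints at [-69.74, 19.091, 2.286, 83.961, -0.768, 76.965, -3.352], TCP at [0.284, 0.584, 0.194] pointing down, gripper open.
Joint ranges: [-147.57, 147.57], [-21.85, 119.76], [-74.77, 79.35], [14.55, 137.4], [-85.83, 265.84], [4.83, 119.75], [-152.11, 152.11]. Speed limits (degrees/s): [127.2, 127.2, 159.86, 159.86, 180, 180, 180].

### API

Orientations are given as [roll, pitch, yaw] about the fixed x, y, z axes, in that order (R = Rz(yaw) Ry(pitch) Rx(roll)).
In Python, from cell import * gives the robot as it stands.
- The arm moves only by the shell command python3 -m crank 'ROWS' [FORCE]. ROWS is JSON, a list of rows, each an object with "delta_rot": the turn, a rotation vector about the world's x, y, z in degrees, a list of three; "delta_pos": the shift along the world's x, y, z in cm, a list of three; "hand": the closure, from 0 (fully open) to 1 (shut). In form: [{"delta_rot": [wx, wy, wz], "delta_pos": [x, y, z], "hand": hand}, ...]. A call has 1 to 12 rows; each row is the pose to reach, as a shift and turn from the pose measured when the call began; what a row does not reach only later rows make up. A row lasts 1/10 s, in which the tool goes at most 50 mm and 8.59 degrees, less where a joint would pass 70% of its speed; a pose out of reach is approached as far as the arm can. A call with a gripper value outside its range is refused whole. The fingers move at their own pace and stop on an object; FORCE is the grip in N (left out, the last holds). Time passes only in rows, so rows that repeat a pose let the fingers close. It gives the time, the measured TCP pose, the force and the opening at its end, in the units of the state.
- get_obs(): the state, without advancing time (a new reading comes with each control period).
- read_camera(name): name is "side" or "top"; returns a dict with "frame" (400x640x3 uint8, blue, green, red), "mtx" (3x3 intrinsics, pixels), "rvec" (rotation vector, rad) and "tvec" (3), from world to camera coordinates, as OpenCV has them. Camera axes: x right, y down, z forward; pixel columns grow to the right and rows downward; lengths in m; the calibration is good to about 2 mm. A picture is of the moment at which its call begins. There is no depth.
- hand_in(): hands the job in, once; it reports no verdict.
Trained networks look in a picture, given as the dict that the camera call returned (one of the last four; its "shot" number tells which), for a name from the list of things; names that differ only in an ending like _2 or _b are one class to them, and where a whole thing is asked for, a point or a joint stands for the part that bears it (a point fixed in the world has none). Each returns a list of dicts, best first, with "confidence" (0 to 1); they miss things now and then, are a little off and sometimes report something else, mostly with a low value. They report only what shows in the picture. A call takes as long as a camera call.
- boxes_of(picture, label): "bbox" ([left, top, right, bottom] in pixels, round what is visible of it).
- trace(picture, label): "pixels" (400x640 bool, what is visible of it) and "bbox" ([left, top, right, bottom] in pixels, round what is visible of it).
- spot_point(picture, label): "at" ([column, row] in pixels: a listed point, or the origin of a listed thing).
The state is a dict: "t": time; "joints": joint angles; "qvel": joint speeds; "tau": joint torques, N m; "position": TCP position; "tcp_rot": TCP orientation; "force": force on the tool from outside, world axes, zero at the start; "torque": the same for the moment, N m; "grip_width": finger opening in m.
Only numpy, scipy, OpenCV 4.12 (cv2) and the standard library are available. Lean on these libraries where they do the work, as an engineer would, in place of code of your own. Each camera call takes 0.05 s, during which the arm holds its last target. There are 200 camera calls.

### The job

Set the hall lights for the evening: slide the dimmer's white grip and its blue grip along their tracks until the line on top of each is level with the yellow pointer beside its own track. Leave the other things on the cabinet where they are.

Things in the scene. Friction and masses are not known exactly. Their poses are not given: they have to be found in the camera images.
- dimmer: twin slide dimmer fixed to the cabinet top: flat black box, 180 mm (x) by 200 mm (y) by 40 mm tall; on its level upper face two tracks along its y, 70 mm apart, white fader on the one nearer the robot, blue on the farther. Origin: centre of its underside; at yaw 0 x points away from the robot, y to its left. Closed fingers can come down on the clear face on either side of a grip and push it.
- white_fader (a joint): slide of the white grip along the nearer track, in m: 0 at the dimmer's -y (right-hand) end, 0.12 at its +y (left-hand) end, 0.06 at mid-length. Takes about 2 N of push, has no spring or detents, and stays where it is left.
- white_grip (a point): centre of the top of the white grip, a plastic block 34 mm across the track (dimmer x) and 24 mm along it (dimmer y), its top 29 mm above the dimmer's upper face and 69 mm above the cabinet top, a red line across the middle of its top. It rides 2 mm clear of the face, on the nearer track (dimmer x = -35 mm). Axes as the dimmer's.
- white_pointer: small yellow pointer fixed on the dimmer's upper face beside the white grip's track, on the outer side (dimmer x = -70 mm); about 22 mm long, 12 mm wide, 5 mm tall, its point towards the track. Origin: centre of its underside, level with its point along the track; y runs along the track, as the dimmer's. Marks the evening setting.
- blue_fader (a joint): slide of the blue grip along the farther track, in m: 0 at the dimmer's -y (right-hand) end, 0.12 at its +y (left-hand) end, 0.06 at mid-length. Takes about 2 N of push, has no spring or detents, and stays where it is left.
- blue_grip (a point): centre of the top of the blue grip, a plastic block 34 mm across the track (dimmer x) and 24 mm along it (dimmer y), its top 29 mm above the dimmer's upper face and 69 mm above the cabinet top, a white line across the middle of its top. It rides 2 mm clear of the face, on the farther track (dimmer x = +35 mm). Axes as the dimmer's.
- blue_pointer: small yellow pointer fixed on the dimmer's upper face beside the blue grip's track, on the outer side (dimmer x = +70 mm); about 22 mm long, 12 mm wide, 5 mm tall, its point towards the track. Origin: centre of its underside, level with its point along the track; y runs along the track, as the dimmer's. Marks the evening setting.
- diffuser: bystander: frosted glass diffuser bottle with a wooden cap, loose, 76 mm across, 142 mm tall, origin under its centre
- key_cover: bystander: orange hard silicone key cover, loose, 85 mm (x) by 48 mm by 14 mm, origin under its centre
- bell: bystander: white ceramic bell figurine, loose, 68 mm across, 95 mm tall, origin under its centre
- bulldog_clip: bystander: steel bulldog clip, loose and empty, about 60 mm (x) by 75 mm (y) by 23 mm tall, origin at the underside
- shoe_brush: bystander: shoe brush, bristles down: wooden block 170 mm (x) by 50 mm (y), 45 mm tall with the dark bristles, loose, origin under its centre

How it is judged (in metres and radians):
At the end, for the whole second after the job is handed in: The middle of the white grip and the middle of the blue grip each stand within 6 mm, measured along the track, of the middle of the yellow pointer beside that track, and both grips are at rest (y of white_grip in the frame of white_pointer between -0.006 and 0.006 m and velocity of joint white_fader between -0.005 and 0.005 m/s and y of blue_grip in the frame of blue_pointer between -0.006 and 0.006 m and velocity of joint blue_fader between -0.005 and 0.005 m/s); the robot touches nothing.
It fails at once if a loose bystander (diffuser bottle, key cover, bell, bulldog clip, shoe brush) is shifted by more than 20 mm (distance of any of diffuser, key_cover, bell, bulldog_clip, shoe_brush from where it was at the start of the episode above 0.02 m).
It also fails if it takes over 45 s, if anything falls off the work surface, if the arm or the gripper's body presses on something with over 40 N, if the wrist force passes 120 N, or if a joint passes its speed limit or range.

## Working session

There is one attempt and no reset: what is moved stays moved. The work goes in short steps, Python scripts to look and compute and a shell command to move; the robot and the scene stay as the last step left them, time stands still between calls to the robot, and variables do not carry over. Pictures are saved under pics/ and viewed, about 8 in all and at most 12, crops included, and the job is handed in when it is done.

```bash
mkdir -p pics
cat > h.py <<'E'
from cell import *
import numpy as np, cv2
def ray(p,uv,z):
    R=cv2.Rodrigues(np.array(p["rvec"],float))[0]; t=np.array(p["tvec"],float).ravel()
    n=cv2.undistortPoints(np.array([[uv]],float),np.array(p["mtx"],float),None)[0,0]
    d=R.T@np.array([n[0],n[1],1]); c=-R.T@t
    return c+d*(z-c[2])/d[2]
Z={"white_grip":.069,"blue_grip":.069,"white_pointer":.04,"blue_pointer":.04,"dimmer":0,"diffuser":0,"key_cover":0,"bell":0,"bulldog_clip":0,"shoe_brush":0}
def look(cam,names=Z):
    p=read_camera(cam)
    for n in names:
        for d in spot_point(p,n)[:2]:
            print(cam,n,round(d["confidence"],2),np.round(d["at"],1),np.round(ray(p,d["at"],Z[n]),4))
    return p
E
python3 - <<'E'
from h import *
o=get_obs();print({k:np.round(o[k],3) for k in("t","position","tcp_rot","force","grip_width")})
try: print(tip_reach)
except Exception as e: print(e)
for c in("top","side"):
    p=look(c); cv2.imwrite(f"pics/{c}1.png",p["frame"])
E
```

```text
{'t': np.float64(0.0), 'position': array([0.284, 0.584, 0.194]), 'tcp_rot': array([-1.79909e+02,  4.00000e-03,  1.54054e+02]), 'force': array([-0.216,  0.402, -0.266]), 'grip_width': np.float64(0.087)}
0.011
top white_grip 0.52 [310.9 218.9] [0.492  0.1086 0.069 ]
top blue_grip 0.43 [292.2 183.2] [0.6087 0.1669 0.069 ]
top white_pointer 0.37 [287.5 219.7] [0.4956 0.1844 0.04  ]
top blue_pointer 0.46 [312.2 185.3] [0.608  0.1036 0.04  ]
top blue_pointer 0.21 [346.9 146. ] [ 0.7419 -0.0148  0.04  ]
top dimmer 0.92 [302.7 205. ] [0.5508 0.1373 0.    ]
top dimmer 0.69 [293.9 184.7] [0.6216 0.1665 0.    ]
top diffuser 0.89 [398.5 138. ] [ 0.7826 -0.199  -0.    ]
top key_cover 0.65 [241.2 195.4] [0.5879 0.344  0.    ]
top bell 0.59 [347.9 143.6] [ 0.7654 -0.0217  0.    ]
top bulldog_clip 0.77 [455.7 185.7] [ 0.6072 -0.3812  0.    ]
top shoe_brush 0.95 [199.2 273.3] [0.3337 0.4715 0.    ]
side white_grip 0.69 [341.  189.5] [0.4902 0.1059 0.069 ]
side blue_grip 0.43 [320.5 217.5] [0.6034 0.1701 0.069 ]
side white_pointer 0.37 [353.2 210.3] [0.4899 0.1775 0.04  ]
side blue_pointer 0.57 [310.4 208.4] [0.6002 0.102  0.04  ]
side dimmer 0.93 [327.7 218.7] [0.5586 0.1378 0.    ]
side diffuser 0.89 [221.7 176.2] [ 0.776  -0.2134  0.    ]
side diffuser 0.32 [248.  130.7] [ 0.5966 -0.3869  0.    ]
side key_cover 0.73 [358.5 271.9] [0.5842 0.3521 0.    ]
side bell 0.89 [243.8 212.8] [ 0.778  -0.0227  0.    ]
side bell 0.26 [356.  273.2] [0.5928 0.352  0.    ]
side bulldog_clip 0.66 [247.7 132.2] [ 0.6012 -0.3795  0.    ]
side shoe_brush 0.62 [451.7 264.6] [0.3378 0.4704 0.    ]
```

View pics/top1.png

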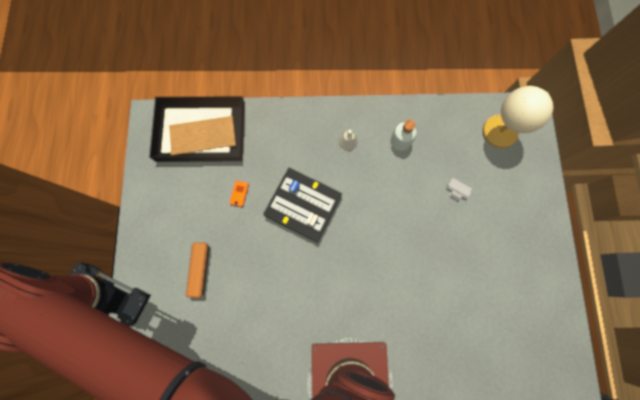

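View pics/side1.png

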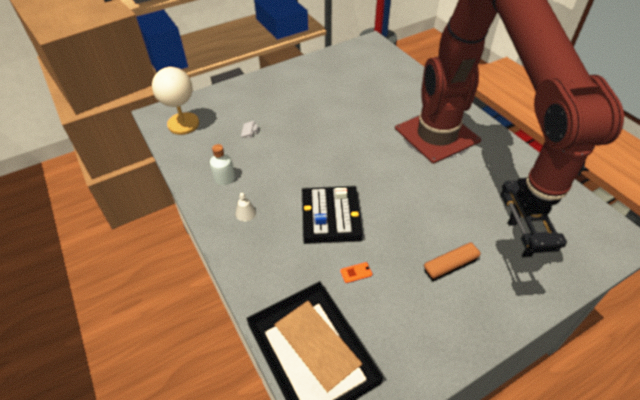

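```bash
cat >> h.py <<'E'
def cent(p,box,kind):
    x0,y0,x1,y1=box; f=p["frame"][y0:y1,x0:x1]; h=cv2.cvtColor(f,cv2.COLOR_BGR2HSV).astype(int)
    H,S,V=h[...,0],h[...,1],h[...,2]
    if kind=="yellow": w=np.where((H>18)&(H<36)&(V>90),np.clip(S-110,0,None),0)
    if kind=="blue": w=np.where((H>100)&(H<130),np.clip(S-90,0,None),0)
    n,l,st,_=cv2.connectedComponentsWithStats((w>0).astype(np.uint8))
    out=[]
    for i in range(1,n):
        if st[i,4]>=4:
            ys,xs=np.nonzero(l==i); ww=w[ys,xs]
            out.append((int(st[i,4]),(xs@ww/ww.sum()+x0,ys@ww/ww.sum()+y0)))
    return sorted(out,reverse=True)
BOX={"top":(255,160,350,250),"side":(295,175,370,250)}
E
python3 - <<'E'
from h import *
for c in("top","side"):
    p=read_camera(c); b=BOX[c]
    for k,z in(("yellow",.044),("blue",.06)):
        for n,uv in cent(p,b,k): print(c,k,n,np.round(uv,1),np.round(ray(p,uv,z),4))
    t=trace(p,"dimmer")
    if t and c=="top":
        ys,xs=np.nonzero(t[0]["pixels"]); P=np.array([ray(p,(x,y),.04)[:2] for x,y in zip(xs,ys)],np.float32)
        print(cv2.minAreaRect(P))
    im=p["frame"][b[1]:b[3],b[0]:b[2]]
    cv2.imwrite(f"pics/{c}2.png",cv2.resize(im,None,fx=6,fy=6,interpolation=cv2.INTER_CUBIC))
a=cv2.imread("pics/top2.png");b=cv2.imread("pics/side2.png")
m=np.zeros((600,1020,3),np.uint8);m[:a.shape[0],:a.shape[1]]=a;m[:b.shape[0],570:570+b.shape[1]]=b
cv2.imwrite("pics/both2.png",cv2.resize(m,(800,470)))
E
```

```text
top yellow 48 [285.1 219.7] [0.4953 0.1918 0.044 ]
top yellow 43 [314.9 184.7] [0.6086 0.0948 0.044 ]
top blue 35 [295.8 186.8] [0.599  0.1559 0.06  ]
top blue 19 [291.8 184. ] [0.6083 0.1688 0.06  ]
side yellow 44 [354.5 213.5] [0.4955 0.1931 0.044 ]
side yellow 44 [307.2 207.4] [0.6084 0.0964 0.044 ]
side blue 97 [320.6 219.8] [0.6041 0.1717 0.06  ]
```

View pics/both2.png

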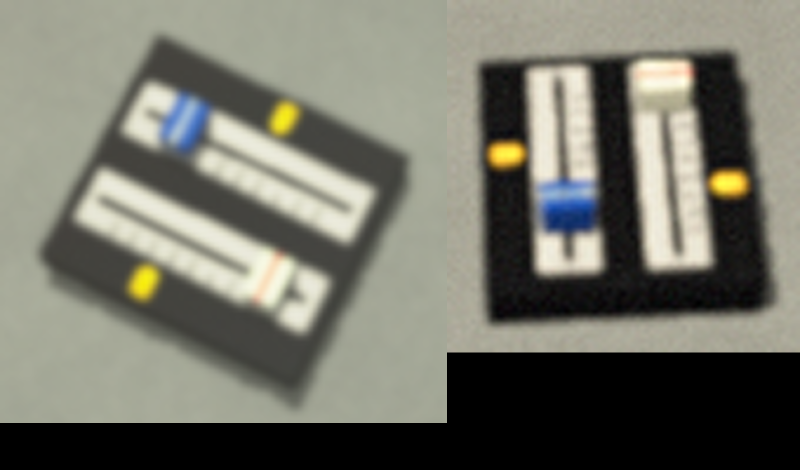

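Run:
```python
from h import *
p=read_camera("top"); s=.784*6
q=lambda u,v,z:ray(p,(u/s+255-.4,v/s+160-.4),z)[:2]
C=[q(160,37,.04),q(407,158,.04),q(43,252,.04)]
T=[q(152,80,.04),q(377,185,.04),q(103,168,.04),q(330,272,.04)]
print(np.round(C,4))
for a,b in((C[0],C[1]),(T[0],T[1]),(T[2],T[3])):
    d=a-b; print(np.degrees(np.arctan2(-d[0],d[1])),np.hypot(*d))
d=C[0]-C[2];print(np.degrees(np.arctan2(d[1],d[0])),np.hypot(*d))
W=np.array([.4954,.1925]);B=np.array([.6085,.0956])
wg=q(268,278,.069);bg=q(183,122,.069);print(wg,bg)
for y in(-20.6,-22,-24):
    a=np.radians(y);X=np.array([np.cos(a),np.sin(a)]);Y=np.array([-X[1],X[0]])
    print(y,"Wx",(wg-W)@X,"Wy",(wg-W)@Y,"Bx",(bg-B)@X,"By",(bg-B)@Y,"P",(B-W)@X,(B-W)@Y,X,Y)
```

```text
[[0.6705 0.1809]
 [0.5795 0.0097]
 [0.5184 0.261 ]]
-27.981374189366292 0.1938627775467745
-26.74898445634979 0.17410925504532646
-26.024655204254067 0.17310079032217776
-27.760333791467637 0.1718673249768071
[0.49261081 0.10645145] [0.60089939 0.1627355 ]
-20.6 Wx 0.02766461640255419 Wy -0.08152791912553413 Bx -0.030735687784039692 By 0.06016860965127419 P 0.13996178922249353 -0.05091087857853472 [ 0.93605954 -0.35184165] [0.35184165 0.93605954]
-22 Wx 0.029648262876348523 Wy -0.08082767537208427 Bx -0.03219656305735117 By 0.05939970890685731 P 0.14116387285350557 -0.04747610979218204 [ 0.92718385 -0.37460659] [0.37460659 0.92718385]
-24 Wx 0.03245104714579238 Wy -0.07974372788365028 Bx -0.034249969726183035 By 0.05823988036286577 P 0.14273477197342324 -0.042520640513695 [ 0.91354546 -0.40673664] [0.40673664 0.91354546]
```

```bash
python3 -m crank '[{"delta_rot":[0,0,0],"delta_pos":[2,-4.5,0],"hand":0},{"delta_rot":[0,0,0],"delta_pos":[4,-9,0],"hand":0},{"delta_rot":[0,0,0],"delta_pos":[6,-13.5,0],"hand":0},{"delta_rot":[0,0,0],"delta_pos":[8,-18,0],"hand":0},{"delta_rot":[0,0,0],"delta_pos":[10,-22.5,0],"hand":0},{"delta_rot":[0,0,0],"delta_pos":[12,-27,0],"hand":0},{"delta_rot":[0,0,0],"delta_pos":[14,-31.5,0],"hand":0},{"delta_rot":[0,0,0],"delta_pos":[16,-36,0],"hand":0},{"delta_rot":[0,0,0],"delta_pos":[18,-40.5,0],"hand":0},{"delta_rot":[0,0,0],"delta_pos":[20,-45,0],"hand":0},{"delta_rot":[0,0,0],"delta_pos":[20.8,-47.7,0],"hand":0},{"delta_rot":[0,0,0],"delta_pos":[20.8,-47.7,-5],"hand":0}]' 15
python3 - <<'E'
from h import *
for c in ("side","top"):
    p=read_camera(c); b=(270,130,390,260) if c=="side" else (230,140,370,260)
    cv2.imwrite(f"pics/{c}3.png",cv2.resize(p["frame"][b[1]:b[3],b[0]:b[2]],(560,520),interpolation=cv2.INTER_CUBIC))
print(get_obs()["position"],get_obs()["tcp_rot"])
E
```

```text
t: 2.55
position: [0.4981, 0.1038, 0.1497]
tcp_rot: [179.5, 0.5, 153.6]
force: [0.8, 1.1, -0.1]
grip_width: 0.087
[0.4892985  0.10557148 0.1401199 ] [-179.68270561   -0.28504445  153.93761041]
```

View pics/side3.png

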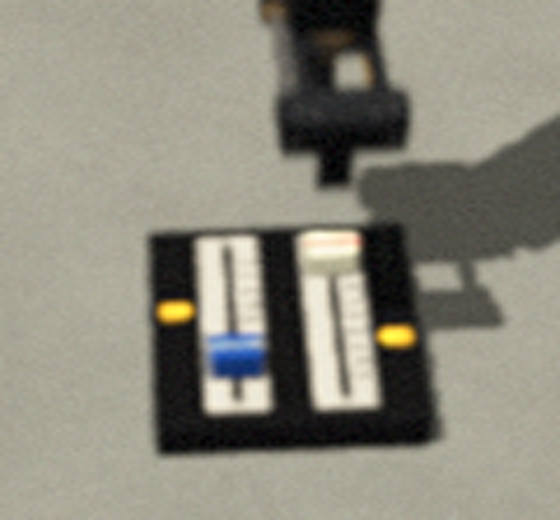

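```bash
python3 -m crank '[{"delta_rot":[0,0,0],"delta_pos":[0.2,0.1,-2.5],"hand":0},{"delta_rot":[0,0,0],"delta_pos":[0.2,0.1,-5],"hand":0},{"delta_rot":[0,0,0],"delta_pos":[0.2,0.1,-7],"hand":0},{"delta_rot":[0,0,0],"delta_pos":[0.2,0.1,-8.2],"hand":0},{"delta_rot":[0,0,0],"delta_pos":[0.2,0.1,-8.2],"hand":0},{"delta_rot":[0,0,0],"delta_pos":[0.2,0.1,-8.2],"hand":0.5},{"delta_rot":[0,0,0],"delta_pos":[0.2,0.1,-8.2],"hand":0.8},{"delta_rot":[0,0,0],"delta_pos":[0.2,0.1,-8.2],"hand":0.8},{"delta_rot":[0,0,0],"delta_pos":[0.2,0.1,-8.2],"hand":0.8},{"delta_rot":[0,0,0],"delta_pos":[0.2,0.1,-8.2],"hand":0.8}]' 12
```

```text
t: 3.65
position: [0.4915, 0.1067, 0.0585]
tcp_rot: [-179.7, -0.3, 153.9]
force: [-0.5, 0.7, 1.3]
grip_width: 0.055
```

```bash
python3 -m crank '[{"delta_rot":[0,0,0],"delta_pos":[0,0,0],"hand":0.85},{"delta_rot":[0,0,0],"delta_pos":[0,0,0],"hand":0.85},{"delta_rot":[0,0,0],"delta_pos":[0,0,0],"hand":0.85},{"delta_rot":[0,0,0],"delta_pos":[0,0,0],"hand":0.85},{"delta_rot":[0,0,0],"delta_pos":[0,0,0],"hand":0.85},{"delta_rot":[0,0,0],"delta_pos":[0,0,0],"hand":0.85},{"delta_rot":[0,0,0],"delta_pos":[0,0,0],"hand":0.85}]' 12
```

```text
t: 4.35
position: [0.4915, 0.1066, 0.0585]
tcp_rot: [-179.7, -0.3, 153.9]
force: [0.6, 0.0, -0.0]
grip_width: 0.0133
```

Run:
```python
from h import *
a=[]
for c in ("side","top"):
    p=look(c,["white_grip","blue_grip"]); b=(290,150,380,260) if c=="side" else (250,150,350,260)
    a.append(cv2.resize(p["frame"][b[1]:b[3],b[0]:b[2]],(400,480),interpolation=cv2.INTER_CUBIC))
cv2.imwrite("pics/4.png",np.hstack(a))
```

```text
side white_grip 0.61 [341.1 189.7] [0.4904 0.1067 0.069 ]
side blue_grip 0.41 [320.5 221.7] [0.6115 0.1839 0.069 ]
side blue_grip 0.24 [353.8 212.2] [0.5067 0.2043 0.069 ]
```

View pics/4.png

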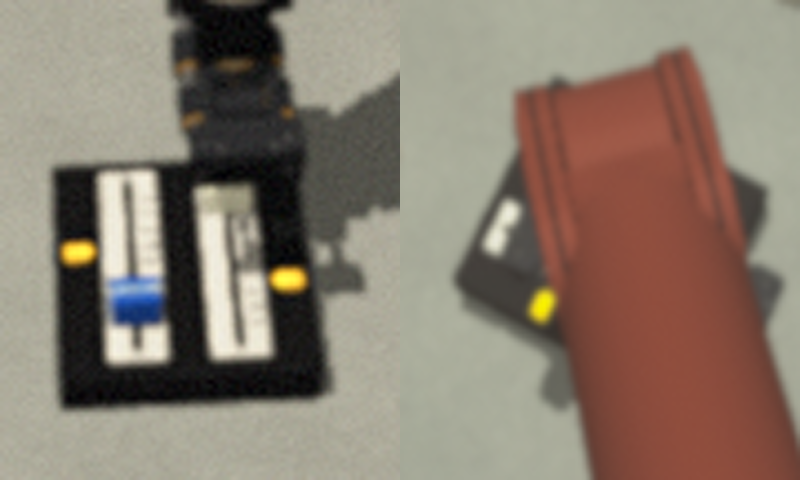

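Run:
```python
from h import *
o=get_obs(); R=cv2.Rodrigues(np.zeros(3))[0]
from scipy.spatial.transform import Rotation as Ro
R=Ro.from_euler("xyz",o["tcp_rot"],degrees=True).as_matrix(); print(np.round(R,3))
p=read_camera("side")
L=np.array([[0,0,.011],[0,0,-.008],[0,0,-.059],[0,.03,-.059],[0,-.03,-.059],[.0375,0,-.059],[-.0375,0,-.059],[0,.095,-.059],[0,-.095,-.059],[0,.0185,.011],[0,-.0185,.011]])
P=o["position"]+L@R.T
u=cv2.projectPoints(P,np.array(p["rvec"]),np.array(p["tvec"]),np.array(p["mtx"]),None)[0][:,0]
for l,a,b in zip(L,P,u): print(l,np.round(a,3),np.round(b,1))
b=(290,130,380,240);im=cv2.resize(p["frame"][b[1]:b[3],b[0]:b[2]],(630,770)[:2],interpolation=cv2.INTER_CUBIC)
for i,q in enumerate(u): cv2.circle(im,(int((q[0]+.5-290)*7),int((q[1]+.5-130)*7)),3,((0,0,255),(0,255,0),(255,0,255))[i%3],-1)
cv2.imwrite("pics/5.png",cv2.resize(im,None,fx=.77,fy=.77))
print(o["grip_width"],o["force"])
```

```text
[[-0.898  0.439 -0.006]
 [ 0.439  0.898 -0.003]
 [ 0.005 -0.005 -1.   ]]
[0.    0.    0.011] [0.491 0.107 0.047] [340.7 194.3]
[ 0.     0.    -0.008] [0.492 0.107 0.066] [340.8 190.4]
[ 0.     0.    -0.059] [0.492 0.107 0.117] [341.1 179.3]
[ 0.     0.03  -0.059] [0.505 0.134 0.117] [342.1 186.5]
[ 0.    -0.03  -0.059] [0.479 0.08  0.118] [340.  172.3]
[ 0.0375  0.     -0.059 ] [0.458 0.123 0.118] [353.2 178.5]
[-0.0375  0.     -0.059 ] [0.526 0.09  0.117] [328.9 180.1]
[ 0.     0.095 -0.059] [0.534 0.192 0.117] [344.6 202.7]
[ 0.    -0.095 -0.059] [0.45  0.021 0.118] [337.9 157.9]
[0.     0.0185 0.011 ] [0.5   0.123 0.047] [341.3 198.7]
[ 0.     -0.0185  0.011 ] [0.483 0.09  0.048] [340.  190.1]
0.013222841706990071 [0.44700192 0.13609904 0.82206484]
```

View pics/5.png

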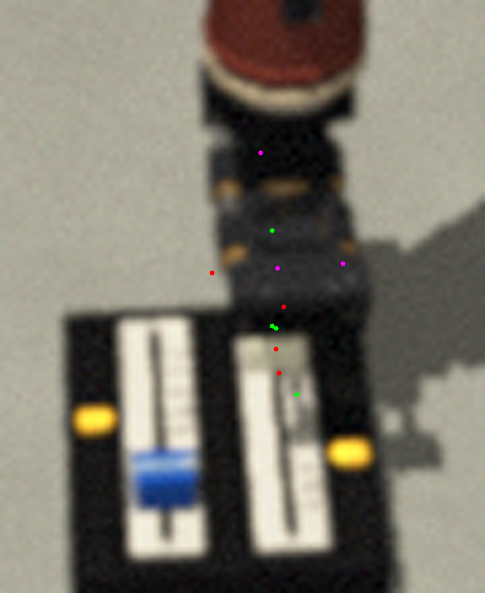

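Run:
```python
from h import *
from scipy.spatial.transform import Rotation as Ro
ims=[]
L=np.array([[0,0,.011],[0,.05,.011],[0,-.05,.011],[0,.095,-.059],[0,-.095,-.059],[.0375,0,-.059],[-.0375,0,-.059]])
col=[(0,0,255),(0,255,0),(0,255,0),(255,0,255),(255,0,255),(255,255,0),(255,255,0)]
for c,b in(("top",(60,240,180,360)),("side",(470,150,590,270))):
    p=read_camera(c); f=cv2.imread(f"pics/{c}1.png")
    R=Ro.from_euler("xyz",[-179.909,.004,154.054],degrees=True).as_matrix()
    u=cv2.projectPoints(np.array([.284,.584,.194])+L@R.T,np.array(p["rvec"]),np.array(p["tvec"]),np.array(p["mtx"]),None)[0][:,0]
    print(c,np.round(u,1))
    im=cv2.resize(f[b[1]:b[3],b[0]:b[2]],(396,396),interpolation=cv2.INTER_CUBIC)
    for q,k in zip(u,col): cv2.circle(im,(int((q[0]+.5-b[0])*3.3),int((q[1]+.5-b[1])*3.3)),4,k,-1)
    ims.append(im)
cv2.imwrite("pics/6.png",np.hstack(ims))
```

```text
top [[134.7 291.7]
 [118.8 283.7]
 [150.7 299.8]
 [ 89.  276.3]
 [153.6 309.1]
 [113.  306.6]
 [128.8 278.7]]
side [[513.1 247.8]
 [520.5 264.7]
 [506.2 232. ]
 [537.4 264.4]
 [507.9 201.1]
 [537.1 229.9]
 [506.5 232.1]]
```

View pics/6.png

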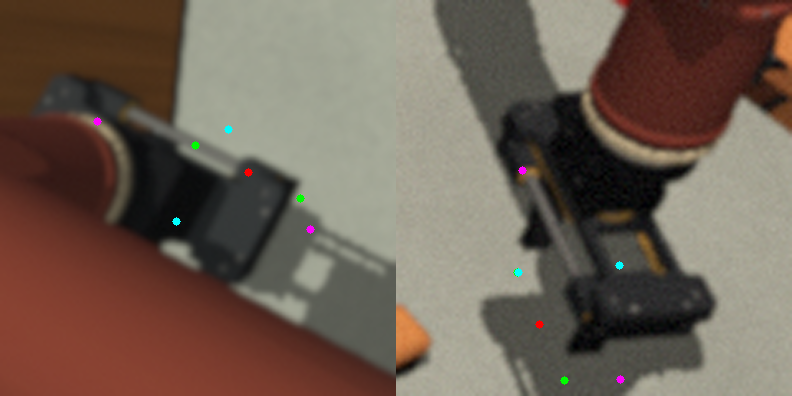

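```bash
python3 -m crank '[{"delta_rot":[0,0,0],"delta_pos":[0,0,0.5],"hand":0.2},{"delta_rot":[0,0,0],"delta_pos":[0,0,0.5],"hand":0.2},{"delta_rot":[0,0,0],"delta_pos":[0,0,0.5],"hand":0.2},{"delta_rot":[0,0,0],"delta_pos":[0,0,0.5],"hand":0.2},{"delta_rot":[0,0,0],"delta_pos":[0,0,0.5],"hand":0.2},{"delta_rot":[0,0,0],"delta_pos":[0,0,0.5],"hand":0.2},{"delta_rot":[0,0,0],"delta_pos":[0,0,0.5],"hand":0.2},{"delta_rot":[0,0,0],"delta_pos":[0,0,0.5],"hand":0.2},{"delta_rot":[0,0,0],"delta_pos":[0,0,0],"hand":0.2},{"delta_rot":[0,0,0],"delta_pos":[0,0,-0.5],"hand":0.2},{"delta_rot":[0,0,0],"delta_pos":[0,0,-1],"hand":0.2},{"delta_rot":[0,0,0],"delta_pos":[0,0,-1],"hand":0.2}]' 12
python3 -m crank '[{"delta_rot":[0,0,0],"delta_pos":[0,0,-0.4],"hand":0.2},{"delta_rot":[0,0,0],"delta_pos":[0,0,-0.4],"hand":0.2}]' 12
python3 - <<'E'
from h import *
p=read_camera("side");b=(290,130,380,240)
cv2.imwrite("pics/7.png",cv2.resize(p["frame"][b[1]:b[3],b[0]:b[2]],(486,594),interpolation=cv2.INTER_CUBIC))
E
```

```text
t: 6.0
position: [0.4908, 0.1064, 0.0475]
tcp_rot: [-179.6, -0.3, 153.9]
force: [-1.0, -0.0, 0.1]
grip_width: 0.0695
t: 6.2
position: [0.4904, 0.1063, 0.0429]
tcp_rot: [-179.6, -0.4, 153.9]
force: [0.3, -0.0, -0.3]
grip_width: 0.0698
```

View pics/7.png

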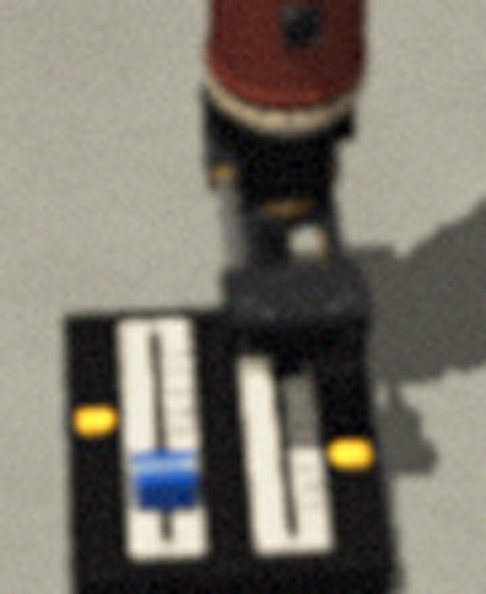

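```bash
python3 -m crank '[{"delta_rot":[0,0,0],"delta_pos":[0,0,-0.5],"hand":0.2},{"delta_rot":[0,0,0],"delta_pos":[0,0,-1],"hand":0.2},{"delta_rot":[0,0,0],"delta_pos":[0,0,-1],"hand":0.2}]'
python3 -m crank '[{"delta_rot":[0,0,0],"delta_pos":[0,0,-0.3],"hand":0.2},{"delta_rot":[0,0,0],"delta_pos":[0,0,-0.6],"hand":0.2},{"delta_rot":[0,0,0],"delta_pos":[0,0,-0.6],"hand":0.2}]'
```

```text
t: 6.55
position: [0.4901, 0.1062, 0.0324]
tcp_rot: [-179.6, -0.4, 153.9]
force: [-0.4, 0.9, -0.5]
grip_width: 0.0697
t: 6.85
position: [0.4897, 0.1061, 0.0259]
tcp_rot: [-179.5, -0.4, 153.9]
force: [-0.7, 0.1, -0.0]
grip_width: 0.0699
```

```bash
python3 -m crank '[{"delta_rot":[0,0,0],"delta_pos":[0.05,0,0],"hand":0.78},{"delta_rot":[0,0,0],"delta_pos":[0.05,0,0],"hand":0.78},{"delta_rot":[0,0,0],"delta_pos":[0.05,0,0],"hand":0.78},{"delta_rot":[0,0,0],"delta_pos":[0.05,0,0],"hand":0.78},{"delta_rot":[0,0,0],"delta_pos":[0.05,0,0],"hand":0.78},{"delta_rot":[0,0,0],"delta_pos":[0.05,0,0],"hand":0.78},{"delta_rot":[0,0,0],"delta_pos":[0.05,0,0],"hand":0.78},{"delta_rot":[0,0,0],"delta_pos":[0.05,0,0],"hand":0.78}]' 12
```

```text
t: 7.65
position: [0.4903, 0.1062, 0.0259]
tcp_rot: [-179.5, -0.4, 153.9]
force: [0.7, 0.7, -0.8]
grip_width: 0.024
```

```bash
python3 -m crank '[{"delta_rot":[0,0,0],"delta_pos":[0.43,0.9,0],"hand":0.78},{"delta_rot":[0,0,0],"delta_pos":[0.87,1.8,0],"hand":0.78},{"delta_rot":[0,0,0],"delta_pos":[1.3,2.7,0],"hand":0.78},{"delta_rot":[0,0,0],"delta_pos":[1.74,3.6,0],"hand":0.78},{"delta_rot":[0,0,0],"delta_pos":[2.18,4.5,0],"hand":0.78},{"delta_rot":[0,0,0],"delta_pos":[2.62,5.4,0],"hand":0.78},{"delta_rot":[0,0,0],"delta_pos":[3.05,6.3,0],"hand":0.78},{"delta_rot":[0,0,0],"delta_pos":[3.45,7.15,0],"hand":0.78},{"delta_rot":[0,0,0],"delta_pos":[3.45,7.15,0],"hand":0.78},{"delta_rot":[0,0,0],"delta_pos":[3.45,7.15,0],"hand":0.78}]' 12
```

```text
t: 8.65
position: [0.5278, 0.178, 0.0261]
tcp_rot: [-179.6, -0.2, 153.9]
force: [10.4, -3.9, -6.6]
grip_width: 0.024
```

```bash
python3 -m crank '[{"delta_rot":[0,0,0],"delta_pos":[-0.07,-0.13,0],"hand":0.78},{"delta_rot":[0,0,0],"delta_pos":[-0.07,-0.13,0],"hand":0.78},{"delta_rot":[0,0,0],"delta_pos":[-0.07,-0.13,0],"hand":0.4},{"delta_rot":[0,0,0],"delta_pos":[-0.07,-0.13,0],"hand":0.4},{"delta_rot":[0,0,0],"delta_pos":[-0.07,-0.13,0],"hand":0.4},{"delta_rot":[0,0,0],"delta_pos":[-0.07,-0.13,0],"hand":0.4},{"delta_rot":[0,0,0],"delta_pos":[-0.07,-0.13,2],"hand":0.2},{"delta_rot":[0,0,0],"delta_pos":[-0.07,-0.13,5],"hand":0.2},{"delta_rot":[0,0,0],"delta_pos":[-0.07,-0.13,8],"hand":0.2},{"delta_rot":[0,0,0],"delta_pos":[-0.07,-5,10],"hand":0.2},{"delta_rot":[0,0,0],"delta_pos":[-0.07,-10,10],"hand":0.2},{"delta_rot":[0,0,0],"delta_pos":[-0.07,-12,10],"hand":0.2}]' 12
python3 - <<'E'
from h import *
print(get_obs()["position"])
b=BOX["side"]
p=look("side",["white_grip","blue_grip"])
cv2.imwrite("pics/8.png",cv2.resize(p["frame"][b[1]:b[3],b[0]:b[2]],(525,525),interpolation=cv2.INTER_CUBIC))
look("top",["white_grip","blue_grip"])
E
```

```text
t: 9.85
position: [0.5274, 0.0533, 0.1272]
tcp_rot: [-179.7, -0.1, 153.7]
force: [0.2, -0.1, 0.4]
grip_width: 0.0692
[0.52736408 0.05333894 0.12722981]
side white_grip 0.68 [449.8 263.5] [0.3818 0.4925 0.069 ]
side white_grip 0.64 [342.2 209.8] [0.5317 0.1783 0.069 ]
side blue_grip 0.49 [321.6 217.9] [0.6013 0.1732 0.069 ]
top white_grip 0.67 [288.4 205.9] [0.5349 0.179  0.069 ]
top blue_grip 0.38 [294.9 183.7] [0.6069 0.1583 0.069 ]
```

View pics/8.png

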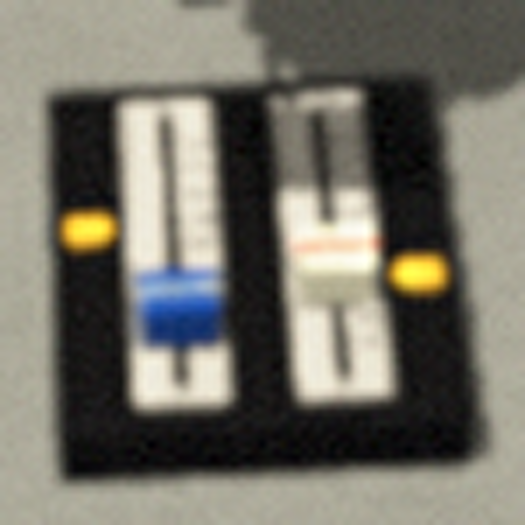

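Run:
```python
from h import *
p=read_camera("side")
q=lambda u,v,z:ray(p,(u/7+295-.43,v/7+175-.43),z)[:2]
W=np.array([.4954,.1925]);B=np.array([.6085,.0956]);w=q(337,243,.069);b=q(179,287,.069);print(w,b)
for y in(-25,-26.5,-28):
    a=np.radians(y);X=np.array([np.cos(a),np.sin(a)]);Y=np.array([-X[1],X[0]])
    print(y,(w-W)@X,(w-W)@Y,(b-B)@X,(b-B)@Y)
```

```text
[0.52923432 0.17736659] [0.60050364 0.16317352]
-25 0.03705996585120123 0.0005834733805190266 -0.03580496715267201 0.05786299687401546
-26.5 0.03703199277397645 0.0015533902491425334 -0.037307374362787527 0.05690590389582674
-28 0.03697863981869372 0.002522242501682854 -0.03878421296205972 0.05590981045362114
```

```bash
python3 -m crank '[{"delta_rot":[0,0,0],"delta_pos":[2.5,3.7,0],"hand":0.2},{"delta_rot":[0,0,0],"delta_pos":[5,7.4,0],"hand":0.2},{"delta_rot":[0,0,0],"delta_pos":[7.45,11,0],"hand":0.2},{"delta_rot":[0,0,0],"delta_pos":[7.45,11,0],"hand":0.2},{"delta_rot":[0,0,0],"delta_pos":[7.45,11,-3],"hand":0.2},{"delta_rot":[0,0,0],"delta_pos":[7.45,11,-6],"hand":0.2},{"delta_rot":[0,0,0],"delta_pos":[7.45,11,-8.5],"hand":0.2},{"delta_rot":[0,0,0],"delta_pos":[7.45,11,-10.1],"hand":0.2},{"delta_rot":[0,0,0],"delta_pos":[7.45,11,-10.1],"hand":0.2}]' 12
python3 -m crank '[{"delta_rot":[0,0,0],"delta_pos":[0,0,0],"hand":0.78},{"delta_rot":[0,0,0],"delta_pos":[0,0,0],"hand":0.78},{"delta_rot":[0,0,0],"delta_pos":[0,0,0],"hand":0.78},{"delta_rot":[0,0,0],"delta_pos":[0,0,0],"hand":0.78},{"delta_rot":[0,0,0],"delta_pos":[0,0,0],"hand":0.78},{"delta_rot":[0,0,0],"delta_pos":[0,0,0],"hand":0.78},{"delta_rot":[0,0,0],"delta_pos":[0,0,0],"hand":0.78},{"delta_rot":[0,0,0],"delta_pos":[0,0,0],"hand":0.78},{"delta_rot":[0,0,0],"delta_pos":[0,0,0],"hand":0.78}]' 12
```

```text
t: 11.1
position: [0.5996, 0.1698, 0.0225]
tcp_rot: [-179.5, -0.3, 154.1]
force: [-0.9, 0.2, 0.8]
grip_width: 0.0699
t: 12.0
position: [0.5998, 0.1695, 0.0227]
tcp_rot: [-179.5, -0.3, 154.1]
force: [-0.9, -2.2, 3.2]
grip_width: 0.0241
```

```bash
python3 -m crank '[{"delta_rot":[0,0,0],"delta_pos":[-0.45,-0.89,0],"hand":0.78},{"delta_rot":[0,0,0],"delta_pos":[-0.91,-1.78,0],"hand":0.78},{"delta_rot":[0,0,0],"delta_pos":[-1.36,-2.67,0],"hand":0.78},{"delta_rot":[0,0,0],"delta_pos":[-1.82,-3.56,0],"hand":0.78},{"delta_rot":[0,0,0],"delta_pos":[-2.27,-4.46,0],"hand":0.78},{"delta_rot":[0,0,0],"delta_pos":[-2.75,-5.4,0],"hand":0.78},{"delta_rot":[0,0,0],"delta_pos":[-2.75,-5.4,0],"hand":0.78},{"delta_rot":[0,0,0],"delta_pos":[-2.75,-5.4,0],"hand":0.78}]' 12
```

```text
t: 12.8
position: [0.5708, 0.1141, 0.0227]
tcp_rot: [-179.4, -0.4, 154.0]
force: [-5.7, 1.1, 6.0]
grip_width: 0.024
```

```bash
python3 -m crank '[{"delta_rot":[0,0,0],"delta_pos":[0,0,0],"hand":0.4},{"delta_rot":[0,0,0],"delta_pos":[0,0,0],"hand":0.4},{"delta_rot":[0,0,0],"delta_pos":[0,0,0],"hand":0.4},{"delta_rot":[0,0,0],"delta_pos":[0,0,0],"hand":0.4},{"delta_rot":[0,0,0],"delta_pos":[0,0,3],"hand":0.3},{"delta_rot":[0,0,0],"delta_pos":[0,0,7],"hand":0.3},{"delta_rot":[0,0,0],"delta_pos":[0,0,11],"hand":0.3},{"delta_rot":[0,0,0],"delta_pos":[0,-4.5,13],"hand":0.3},{"delta_rot":[0,0,0],"delta_pos":[0,-9,13],"hand":0.3},{"delta_rot":[0,0,0],"delta_pos":[0,-13.5,13],"hand":0.3},{"delta_rot":[0,0,0],"delta_pos":[0,-18,13],"hand":0.3},{"delta_rot":[0,0,0],"delta_pos":[0,-22,13],"hand":0.3}]' 12
python3 - <<'E'
from h import *
print(get_obs()["position"])
im=[]
for c in("side","top"):
    b=BOX[c]; p=look(c,["white_grip","blue_grip","diffuser","bell","key_cover","bulldog_clip","shoe_brush"])
    im.append(cv2.resize(p["frame"][b[1]:b[3],b[0]:b[2]][:75,:75 if c=="side" else 80],(400,400),interpolation=cv2.INTER_CUBIC))
cv2.imwrite("pics/9.png",np.hstack(im))
E
```

```text
t: 14.0
position: [0.5705, -0.1084, 0.1529]
tcp_rot: [-179.4, -0.4, 154.0]
force: [0.4, -0.4, 0.4]
grip_width: 0.0606
[ 0.57049151 -0.10841483  0.15285225]
side white_grip 0.59 [343.  210.2] [0.5304 0.1809 0.069 ]
side blue_grip 0.46 [318.1 203.8] [0.5822 0.1198 0.069 ]
side diffuser 0.79 [221.2 180.1] [ 0.7847 -0.1969  0.    ]
side bell 0.78 [244.5 212.1] [ 0.7748 -0.0242  0.    ]
side bulldog_clip 0.75 [247.9 130.4] [ 0.5962 -0.3887  0.    ]
side shoe_brush 0.67 [449.3 264.7] [0.344  0.4671 0.    ]
side shoe_brush 0.25 [328.1 219.9] [0.56   0.1426 0.    ]
top white_grip 0.63 [284.3 207.1] [0.5313 0.1919 0.069 ]
top blue_grip 0.49 [308.5 193.5] [0.5738 0.1151 0.069 ]
top bell 0.64 [345.9 143.3] [ 0.7667 -0.0148  0.    ]
top key_cover 0.8 [238.4 193.9] [0.5933 0.3536 0.    ]
top bulldog_clip 0.55 [199.6 270. ] [0.3441 0.4708 0.    ]
top bulldog_clip 0.53 [456.9 187.4] [ 0.6012 -0.3847  0.    ]
top shoe_brush 0.87 [199.9 272.6] [0.3359 0.4694 0.    ]
```

View pics/9.png

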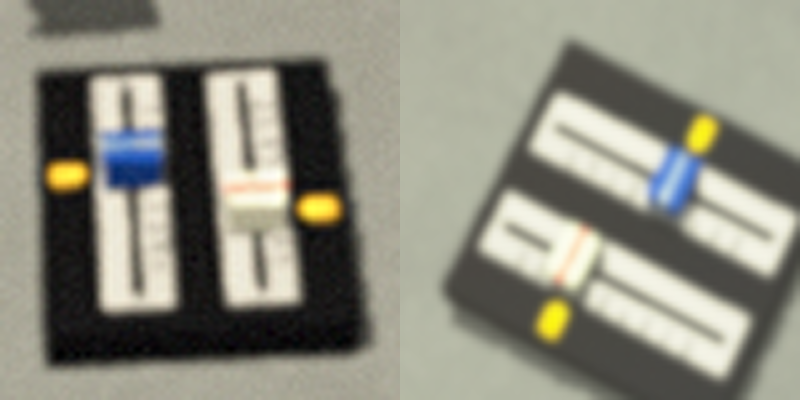

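Run:
```python
from h import *
W=np.array([.4954,.1925]);B=np.array([.6085,.0956])
for c,sx,pts in(("side",5.333,[(257,186),(131,139)]),("top",5,[(172,255),(275,178)])):
    p=read_camera(c);b=BOX[c]
    ys=[uv for n,uv in cent(p,b,"yellow")[:2]]; print([np.round(ray(p,u,.044)[:2],4) for u in ys])
    w,g=[ray(p,(u/sx+b[0]-.4,v/5.333+b[1]-.4),.069)[:2] for u,v in pts]; print(c,w,g)
    for y in(-25.5,-27):
        a=np.radians(y);X=np.array([np.cos(a),np.sin(a)]);Y=np.array([-X[1],X[0]])
        print(y,np.round(1e3*np.array([(w-W)@X,(w-W)@Y,(g-B)@X,(g-B)@Y]),1))
```

```text
[array([0.496 , 0.1929]), array([0.6083, 0.0964])]
side [0.52944181 0.17813299] [0.57292613 0.11047855]
-25.5 [ 36.9   1.7 -38.5  -1.9]
-27 [ 36.9   2.7 -38.5  -2.9]
[array([0.4955, 0.1917]), array([0.6091, 0.0945])]
top [0.52998519 0.17711678] [0.57545119 0.11160688]
-25.5 [ 37.8   1.  -36.7   0.2]
-27 [ 37.8   2.  -36.7  -0.7]
```

Both cameras and the arm's own readings put each line within about 3 mm of its pointer, inside the 6 mm tolerance. The tool is clear, so I'm handing in.

Run:
```python
from cell import *
print(hand_in())
```

```text
the job is handed in; nothing more can be done
None
```

I slid both grips to their yellow pointers and handed the job in at about 14 s, with the arm lifted clear. No verdict is reported. I gripped each fader with the jaws along its track, moved it, then let go.

**Last checks, along the track:** each line came out inside the 6 mm tolerance, taking the dimmer's yaw as −25.5° to −27°.

| Grip | Side camera | Top camera |
|---|---|---|
| White | +1.7 to +2.7 mm | +1.0 to +2.0 mm |
| Blue | −1.9 to −2.9 mm | −0.7 to +0.2 mm |

The arm's reading before release put blue at about −0.6 mm. It put white about 2 mm past the pointer, so I backed white off about 1.5 mm.

**What disagreed:**
- **Finger height:** my first close on the white grip caught only air. The images put the fingertips about 40 mm higher than the reported tool height and `tip_reach`, so I descended further, watching the force, until the gripper stopped at the grip's 24 mm width.
- **Dimmer yaw:** estimates ran from −20.6° (from the pointers) to about −28° (from the edges). I used −25.5° to −27.6°.
- **Blue grip:** across the track its reading was about 6 mm off the 35 mm given. That direction doesn't affect the setting.
- **Networks:** the raw detector points were noisier than my line readings. The top-camera white-grip point alone was about 15 mm off, so I relied on the lines I read in the pictures.

**Other objects:** in the last look the detector found each in at least one camera, at its starting place to within about 18 mm of scatter. That is too coarse to prove the 20 mm limit. However, the arm stayed well clear of them and no unexpected force showed.

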